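# Set up the fold-out strip-down tray and hold its chute flap at the pointer

### The job

Set up the fold-out valve tray: raise its left and right side leaves fully upright (they stay where they are put), then swing the loose front flap, the one facing the robot, up until it lies at the same slope as the brass pointer on the quadrant beside it, to within about four degrees. The flap drops when let go, so finish while still holding it there with the gripper, keeping it steady; leave the pointer where it is set and do not disturb the ring, collar and seal puller lying around.

Things in the scene. Friction and masses are not known exactly. Their poses are not given: they have to be found in the camera images.
- tray: Tray fixed to the bench: steel base 150 mm square, floor 35 mm high, fixed rear wall 94 mm high at +x. Origin: centre of the underside, on the bench; -x = front (towards the robot, flap), +y = left leaf, z up. Hinge axes 36 mm above the bench and 75 mm from the centre: flap's at x = -75 mm (along y), left leaf's at y = +75 mm, right leaf's at y = -75 mm (along x).
- side_left (a joint): Left side leaf: 4 mm steel plate 128 mm wide ending 54 mm from its hinge, then in the same plane a U-shaped pull of 10 mm round rod, legs 80 mm apart, cross bar parallel to the hinge at 95 mm from its axis (36 mm free gap between plate and bar). Value in rad: 0 = level, lying outwards; 1.571 = upright, at its stop. Friction hinge (2 to 4 N at the pull): stays where left.
- side_right (a joint): Right side leaf, mirror image of the left one: same shape, hinge friction and joint values (0 = flat outwards, 1.571 = upright at its stop).
- flap (a joint): Front flap, same shape as the side leaves, 0.2 to 0.4 kg. Value in rad: 0 = lying level towards the robot, 36 mm above the bench, where it starts; 1.571 = upright. Free hinge: it falls back to 0 when let go.
- pointer (a joint): Brass pointer arm on the upright aluminium quadrant with tick marks at the left end of the flap's hinge (pointer and quadrant at tray y = +66 to +96 mm, reaching 135 mm from the hinge axis). Turns on the flap's hinge axis; value = angle above level in rad, on the same scale as the flap's: equal values mean equal slope. Stiff; must stay as set.
- left_bar (a point): Middle of the left leaf's cross bar (on the rod's axis); the bar runs along the tray's x. The point turns with the leaf.
- right_bar (a point): Middle of the right leaf's cross bar (on the rod's axis); the bar runs along the tray's x.
- flap_bar (a point): Middle of the flap's cross bar (on the rod's axis), 95 mm from the hinge axis; the bar runs along the tray's y. The point's -x axis points from the hinge out along the flap.
- pointer_tip (a point): Brass cross pin (12 mm thick, 22 mm long) at the end of the pointer, 128 mm from the pivot axis. The point's -x axis points from the pivot out along the pointer.
- ring_mid (a point): Loose chrome gauge ring, 60 mm across, 12 mm high; its centre. Leave alone.
- collar_mid (a point): Loose squat aluminium cylinder collar, 84 mm across, 40 mm high; its centre. Leave alone.
- puller_mid (a point): Loose yellow plastic tamper seal puller, about 150 mm long, 16 mm high; a point near its middle. Leave alone.

How it is judged:
On the way, in this order (a step that is already met when the one before it is completed fails the run):
1. both side leaves stand upright (value of joint each of side_left, side_right above 1.4 rad), for 0.2 s.
2. the flap is held by the gripper at the pointer's slope (angle between the x axis of flap_bar and the x axis of pointer_tip, either way round below 0.08 rad and contact force between the fingers and flap above 0.3 N), for 0.2 s.
At the end, for the whole second after the job is handed in: Both side leaves upright (joint above 1.40 rad), the flap within 0.08 rad of the pointer's angle and at rest (below 0.1 rad/s), carried by the fingers (contact force above 0.3 N), pointer not shifted by 12 mm or more, no bystander shifted by 30 mm or more (all of step 1 and all of step 2 and velocity of joint flap between -0.1 and 0.1 rad/s and distance of pointer_tip from where it was at the start of the episode below 0.012 m and distance of each of ring_mid, collar_mid, puller_mid from where it was at the start of the episode below 0.03 m); the arm keeps its last pose, push and grip.
It fails at once if the pointer is pushed out of its setting (distance of pointer_tip from where it was at the start of the episode above 0.012 m).
It fails at once if a bystander (ring, collar or seal puller) is disturbed (distance of any of ring_mid, collar_mid, puller_mid from where it was at the start of the episode above 0.03 m).
It also fails if it takes over 61 s, if anything falls off the work surface, if the arm or the gripper's body presses on something with over 40 N, if the wrist force passes 120 N, or if a joint passes its speed limit or range.

### The arm

A 7-joint arm with a two-finger parallel gripper is mounted at the origin on the work surface. World frame = base frame: x ahead of the robot, y to its left, z up, the work surface at z = 0. Lengths are in m, angles in rad, forces in N, time in s.
With the tool pointing down it reaches from about 0.4 to 0.875 m from the base axis. Payload 6.5 kg.
Tool frame: the origin (TCP) lies midway between the tips of the shut fingers; the grasp point (between the pads) lies 19 mm behind it; y points along the fingers, z is the direction in which the jaws open and shut, and the axes are right-handed (so a half turn about y gives the same grasp; the last joint's range is limited). The gripper opens to 88 mm and grips with 3 to 60 N. Pads are 18 mm wide; open, the fingers measure 123 mm over their backs; the gripper's body (75 mm by 187 mm) begins 45 mm behind the grasp point.
Start: joints at [1.145, 0.536, -0.004, 1.538, 0.003, 1.067, -0.071], TCP at [0.229, -0.608, 0.209] pointing down, gripper open.
Joint ranges: [-2.7, 2.7], [-0.37, 2.16], [-1.27, 1.26], [0.24, 2.4], [-1.31, 4.45], [0.19, 1.91], [-2.76, 2.76]. Speed limits (rad/s): [2.39, 2.39, 3.14, 3.14, 3.14, 3.14, 3.14].

### API

Orientations are given as a unit quaternion [x, y, z, w].
In Python, from cell import ctrl, viewer gives the robot as it stands.
- The arm moves only by the tool play_rows, never from a script. Its argument "motion" is one flat list of numbers, 5 for each row, row after row: the shift along the tool's x, y, z in m, then the turn about the tool's y in degrees, then the finger opening in m, from 0 to 0.0881. A call has 1 to 20 rows; each row shifts and turns the pose as measured when the row begins, along the tool's axes as they then stand; what a row does not reach is not made up. A row lasts 1/10 s, in which the tool goes at most 50 mm and 8.59 degrees, less where a joint would pass 70% of its speed; a pose out of reach is approached as far as the arm can. A call is refused whole if a number of a shift passes 0.05 or a number of a turn 8.59, either way. A call with a gripper value outside its range is refused whole. The fingers move at their own pace and stop on an object; "force" is the grip in N (left out, the last holds). Time passes only in rows, so rows that do not move let the fingers close. It gives the time, the measured TCP pose, the force and the opening at its end, in the units of the state.
- ctrl.sense(): the state, without advancing time (a new reading comes with each control period).
- viewer.snapshot(name): name is "side" or "top"; returns the picture (420x560x3 uint8, red, green, blue); there is no depth.
- viewer.calibration(name): a dict with "fx", "fy", "cx", "cy" (pixels), "R" (3x3) and "t" (3): a world point X has camera coordinates R X + t. Camera axes: x right, y down, z forward; pixel columns grow to the right and rows downward; lengths in m; the calibration is good to about 2 mm. A picture is of the moment at which its call begins. calibration takes no time and is no camera call.
- ctrl.sign_off(): hands the job in, once; it reports no verdict.
The state is a dict: "time": time; "joint_positions": joint angles; "qd": joint speeds; "effort": joint torques, N m; "eef_pos": TCP position; "tool_rot": TCP orientation; "contact_force": force on the tool from outside, world axes, zero at the start; "torque": the same for the moment, N m; "opening": opening from 0.0 (shut) to 1.0 (fully open).
Only numpy, scipy, OpenCV 4.12 (cv2) and the standard library are available. Lean on these libraries where they do the work, as an engineer would, in place of code of your own. Each camera call takes 0.05 s, during which the arm holds its last target.

## Working session

There is one attempt and no reset: what is moved stays moved. The work goes in short steps, Python scripts to look and compute and a tool call to move; the robot and the scene stay as the last step left them, time stands still between calls to the robot, and variables do not carry over. Pictures are saved under pics/ and viewed, and the job is handed in when it is done.

Besides the shell and the picture viewer there is one more tool, called after "Request:" in YAML: its name, and indented under it one key for each argument. play_rows: Moves the arm, as the interface text tells. Its arguments: {"type":"object","properties":{"motion":{"type":"array"},"force":{"type":"number"}},"required":["motion"]}

```bash
ls; mkdir -p pics; python3 - <<'E'
from cell import ctrl, viewer
import cv2, numpy as np
for n in ("side","top"):
    p=viewer.snapshot(n); cv2.imwrite(f"pics/{n}0.png",p[:,:,::-1])
    c=viewer.calibration(n); print(n,c)
s=ctrl.sense(); print(s)
E
```

```text
pics
side {'fx': 486.3031621556248, 'fy': 486.3031621556248, 'cx': 273.9768902764164, 'cy': 209.3222035909914, 'R': array([[-0.90888858, -0.41678877,  0.01444522],
       [-0.2819142 ,  0.5885061 , -0.75774993],
       [ 0.30732056, -0.69278257, -0.65238515]]), 't': array([0.48080195, 0.22272198, 1.21176387])}
top {'fx': 379.8574188855882, 'fy': 379.8574188855882, 'cx': 272.9236712597742, 'cy': 205.3404128995681, 'R': array([[-0.02313088, -0.99971671,  0.00560997],
       [-0.99707147,  0.0226598 , -0.0730412 ],
       [ 0.07289338, -0.00728305, -0.99731315]]), 't': array([-0.01618882,  0.51764021,  1.25708797])}
{'time': 0.1, 'joint_positions': array([ 1.14480984,  0.53708962, -0.00441644,  1.53872287,  0.00260245,
        1.06730676, -0.07119337]), 'qd': array([-4.27266948e-05, -6.08920362e-04, -6.28656371e-05, -2.56976478e-03,
       -1.58770754e-04, -2.06644189e-03,  4.48424485e-04]), 'effort': array([ 2.66932249e-03, -5.72077954e+01,  9.93742011e-01, -2.52227443e+01,
       -5.62112220e-02,  1.35313865e-02,  3.45318483e-05]), 'eef_pos': array([ 0.2286173 , -0.60785184,  0.20814751]), 'tool_rot': array([-0.12667948,  0.69621131, -0.69517276,  0.12639994]), 'contact_force': array([ 1.00507237,  0.58241626, -0.88634431]), 'torque': array([-3.34670813e-05,  3.44278214e-03,  2.17521462e-02]), 'opening': 0.9997649584528969}
```

View pics/side0.png

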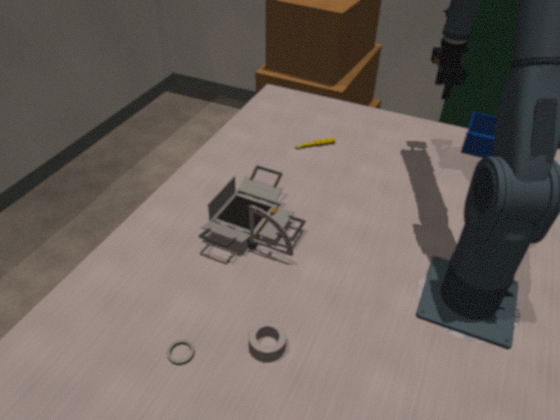

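View pics/top0.png

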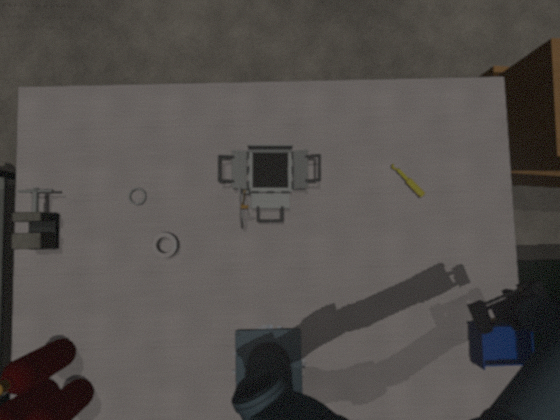

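The tray is near (270,170) in the top view and (245,215) in the side view. The ring, collar and puller are well clear of it. I'll enlarge both.

```bash
python3 - <<'E'
import cv2
a=cv2.imread('pics/side0.png')[155:270,190:320]; cv2.imwrite('pics/side0c.png',cv2.resize(a,None,fx=5,fy=5,interpolation=cv2.INTER_CUBIC)*1)
a=cv2.imread('pics/top0.png')[135:235,205:335]; cv2.imwrite('pics/top0c.png',cv2.resize(a,None,fx=6,fy=6,interpolation=cv2.INTER_CUBIC))
E
```

```text
(no output)
```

View pics/side0c.png

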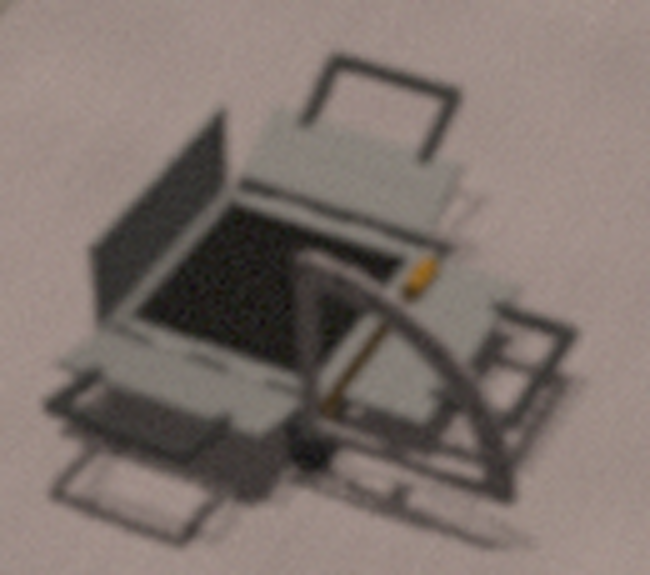

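View pics/top0c.png

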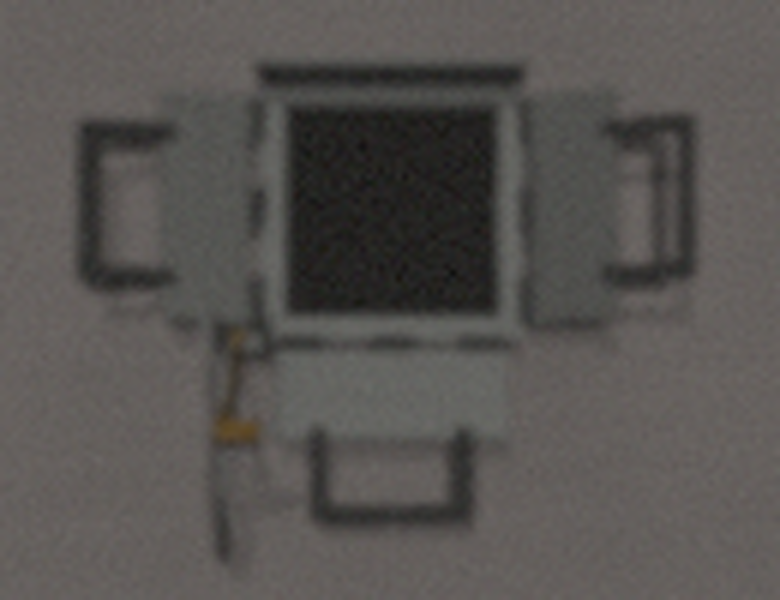

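```bash
cat > h.py <<'E'
import numpy as np
from cell import ctrl, viewer
C={n:viewer.calibration(n) for n in("side","top")}
def proj(n,X):
    c=C[n]; p=np.asarray(X)@np.array(c['R']).T+c['t']
    return np.stack([c['fx']*p[...,0]/p[...,2]+c['cx'],c['fy']*p[...,1]/p[...,2]+c['cy']],-1)
def crop(n,u,v):
    return ((u+.5)/5-.5+190,(v+.5)/5-.5+155) if n=='side' else ((u+.5)/6-.5+205,(v+.5)/6-.5+135)
def leaf(k,r,s,a):  # r from hinge, s along hinge, a angle -> tray frame
    R=.075+r*np.cos(a); z=.036+r*np.sin(a)
    return {'L':[s,R,z],'R':[s,-R,z],'F':[-R,s,z]}[k]
def w(tp,X):
    x,y,th=tp; c,s=np.cos(th),np.sin(th); X=np.asarray(X,float)
    return X@np.array([[c,s,0],[-s,c,0],[0,0,1]])+[x,y,0]
E
cat > fit.py <<'E'
from h import *
from scipy.optimize import least_squares
for n in C: print(n,'cam at',-np.array(C[n]['R']).T@C[n]['t'])
obs=[('side','L',.095,.040,50,403),('side','L',.095,-.040,205,450),
('side','R',.095,.040,338,60),('side','R',.095,-.040,457,97),
('side','F',.095,-.040,573,332),
('top','L',.095,.040,90,130),('top','L',.095,-.040,90,278),
('top','R',.095,.040,686,125),('top','R',.095,-.040,686,270),
('top','F',.095,.040,320,516),('top','F',.095,-.040,463,516),
('top','P',.128,.081,237,431),('side','P',.128,.081,422,277),
('side','W',.094,-.070,222,112),('side','W',.094,.070,95,245),
('top','W',.094,.070,260,72),('top','W',.094,-.070,522,72)]
def pt(q,k,r,s):
    if k=='W': return [.073,s,r]
    if k=='P': return leaf('F',r,s,q[6])
    return leaf(k,r,s,q[{'L':3,'R':4,'F':5}[k]])
def res(q): return np.concatenate([proj(o[0],w(q[:3],pt(q,*o[1:4])))-crop(o[0],o[4],o[5]) for o in obs])
for a0 in(0.,.6):
  r=least_squares(res,[.6,0,0,a0,a0,0,.7],loss='soft_l1',x_scale=.1)
  print(r.x.round(3),r.cost); print(res(r.x).reshape(-1,2).round(1).tolist())
E
python3 fit.py
```

```text
side cam at [0.12738394 0.9088085  0.95235903]
top cam at [ 0.42411643 -0.01875842  1.29161024]
[ 0.632 -0.02  -0.014  0.326  0.456 -0.023  1.136] 10.358037720522352
[[1.4, -0.3], [-3.0, -0.1], [-0.0, -0.2], [-0.2, -0.6], [0.1, 0.0], [-0.5, 1.1], [-0.6, 0.8], [0.2, 0.4], [0.7, 0.8], [0.2, 1.1], [0.5, 0.9], [-1.0, 0.6], [-0.7, 0.2], [-0.8, -1.9], [-0.3, -1.2], [-0.3, -1.4], [-0.2, -1.7]]
[ 0.632 -0.02  -0.014  0.326  0.456 -0.023  1.136] 10.358037720339134
[[1.4, -0.3], [-3.0, -0.1], [-0.0, -0.2], [-0.2, -0.6], [0.1, 0.0], [-0.5, 1.1], [-0.6, 0.8], [0.2, 0.4], [0.7, 0.8], [0.2, 1.1], [0.5, 0.9], [-1.0, 0.6], [-0.7, 0.2], [-0.8, -1.9], [-0.3, -1.2], [-0.3, -1.4], [-0.2, -1.7]]
```

```bash
cat > fit2.py <<'E'
from h import *
from scipy.optimize import least_squares
exec(open('fit.py').read().split("def pt")[0].split("for n in C")[0]); src=open('fit.py').read()
exec(src[src.index('obs='):src.index('def pt')])
obs=[o for o in obs if o[1]!='W']+[('top','F',0,0,390,343),('top','L',0,0,257,205),('top','R',0,0,528,205)]
def pt(q,k,r,s):
    if k=='P': return leaf('F',r,s,q[6])
    return leaf(k,r,s,{'L':q[3],'R':q[4],'F':0}[k])
def res(q): return np.concatenate([proj(o[0],w(q[:3],pt(q,*o[1:4])))-crop(o[0],o[4],o[5]) for o in obs])
r=least_squares(res,[.6,0,0,.3,.3,0,.7],loss='soft_l1',x_scale=.1)
print(r.x.round(3),r.cost); print(res(r.x).reshape(-1,2).round(1).tolist())
q=r.x
# free triangulations
def tri(a,b):
    f=lambda X:np.r_[proj('side',X)-crop('side',*a),proj('top',X)-crop('top',*b)]
    s=least_squares(f,[.6,0,.05]);return s.x.round(4),s.cost.round(2)
for nm,a,b in[('tip',(422,277),(237,431)),('Rbar+',(338,60),(686,125)),('Rbar-',(457,97),(686,270)),('Lbar+',(50,403),(90,130)),('Lbar-',(205,450),(90,278)),('Fbar-',(573,332),(463,516)),('wallR',(222,112),(522,72)),('wallL',(95,245),(260,72))]: print(nm,tri(a,b))
print('model',w(q[:3],[pt(q,'P',.128,.081),pt(q,'R',.095,0),pt(q,'L',.095,0),pt(q,'F',.095,0)]).round(4))
E
python3 fit2.py
```

```text
[ 0.635 -0.021 -0.018  0.307  0.43   0.126  1.115] 7.296490271619839
[[0.4, -0.2], [-4.1, -0.0], [-0.4, -0.1], [-0.6, -0.5], [-0.6, -0.8], [-0.4, 0.2], [-0.5, -0.1], [0.7, -0.0], [1.1, 0.3], [0.2, 0.3], [0.6, 0.2], [-0.9, 0.4], [-0.8, 0.4], [0.5, 0.5], [0.1, 1.2], [-0.2, 1.0]]
tip (array([0.5051, 0.0594, 0.15  ]), np.float64(0.15))
Rbar+ (array([ 0.6706, -0.1806,  0.0774]), np.float64(0.08))
Rbar- (array([ 0.5908, -0.1786,  0.0764]), np.float64(0.41))
Lbar+ (array([0.6794, 0.1433, 0.0624]), np.float64(0.02))
Lbar- (array([0.5919, 0.1417, 0.0646]), np.float64(2.54))
Fbar- (array([ 0.4631, -0.0565,  0.0345]), np.float64(0.24))
wallR (array([ 0.7011, -0.0916,  0.0875]), np.float64(0.09))
wallL (array([0.7042, 0.0489, 0.0903]), np.float64(0.25))
model [[ 0.505   0.0625  0.151 ]
 [ 0.632  -0.1821  0.0756]
 [ 0.6378  0.1448  0.0647]
 [ 0.4649 -0.0178  0.036 ]]
```

```bash
cat >> h.py <<'E'
from scipy.spatial.transform import Rotation as Ro
def rel(target,jaw_yaw=None):
    """shift in tool axes to world TCP target, and turn about tool y (deg) so tool z points along world yaw (mod pi)"""
    s=ctrl.sense(); R=Ro.from_quat(s['tool_rot']).as_matrix()
    d=R.T@(np.array(target)-s['eef_pos'])
    print('t',s['time'].__round__(2) if hasattr(s['time'],'__round__') else s['time'],'tcp',np.round(s['eef_pos'],4),'F',np.round(s['contact_force'],1),'open',round(s['opening']*.0881,4),'q',np.round(s['joint_positions'],2))
    print('axes x',R[:,0].round(3),'y',R[:,1].round(3),'z',R[:,2].round(3))
    print('shift',d.round(4))
    if jaw_yaw is not None:
        for t in(jaw_yaw,jaw_yaw+np.pi):
            v=R.T@[np.cos(t),np.sin(t),0]   # in tool; rotate about y by a: z->(sin a,0,cos a)
            print('turn',np.degrees(np.arctan2(v[0],v[2])).round(2))
E
python3 - <<'E'
from h import *
rel([.632,-.182,.20],np.pi/2-.016)
# bystanders by ray to z
def ray(u,v,z):
    c=C['top'];R=np.array(c['R']);d=R.T@[(u-c['cx'])/c['fx'],(v-c['cy'])/c['fy'],1];o=-R.T@c['t'];return (o+d*(z-o[2])/d[2]).round(3)
print(ray(393,167,.01),ray(423,194,.01),'ring',ray(138,197,.01),'collar',ray(167,245,.02))
E
```

```text
t 0.1 tcp [ 0.2286 -0.6079  0.2081] F [ 1.   0.6 -0.9] open 0.0881 q [ 1.14  0.54 -0.    1.54  0.    1.07 -0.07]
axes x [-0.936 -0.352  0.   ] y [-0.001  0.001 -1.   ] z [ 0.352 -0.936 -0.002]
shift [-0.5275  0.0085 -0.2565]
turn -158.47
turn 21.53
[ 0.64  -0.441  0.01 ] [ 0.545 -0.539  0.01 ] ring [0.556 0.427 0.01 ] collar [0.393 0.327 0.02 ]
```

Request:
play_rows:
  motion: [0, 0, 0, 7.18, 0.03, 0, 0, 0, 7.18, 0.03, 0, 0, 0, 7.17, 0.03, -0.028, 0, -0.031, 0, 0.028, -0.028, 0, -0.031, 0, 0.028, -0.028, 0, -0.031, 0, 0.028, -0.028, 0, -0.031, 0, 0.028, -0.028, 0, -0.031, 0, 0.028, -0.028, 0, -0.031, 0, 0.028, -0.028, 0, -0.031, 0, 0.028, -0.028, 0, -0.031, 0, 0.028, -0.028, 0, -0.031, 0, 0.028, -0.028, 0, -0.031, 0, 0.028, -0.028, 0, -0.031, 0, 0.028, -0.028, 0, -0.031, 0, 0.028, -0.028, 0, -0.031, 0, 0.028, -0.028, 0, -0.031, 0, 0.028, 0, 0, 0, 0, 0.028]
  force: 15

```text
time: 1.9
eef_pos: [0.6448, -0.1677, 0.1989]
tool_rot: [0.009, 0.711, -0.703, -0.018]
contact_force: [0.2, 0.6, 0.4]
opening: 0.321
```

```bash
python3 - <<'E'
from h import *
rel([.632,-.180,.20],np.pi/2-.016)
E
```

```text
t 1.9 tcp [ 0.6448 -0.1677  0.1989] F [0.2 0.6 0.4] open 0.0282 q [ 0.22  0.58 -0.05  1.48  0.02  1.09 -1.44]
axes x [-0.999  0.038  0.012] y [-0.012  0.011 -1.   ] z [-0.038 -0.999 -0.01 ]
shift [ 0.0123 -0.0011  0.0127]
turn 178.76
turn -1.24
```

Request:
play_rows:
  motion: [0.012, 0, 0.0127, -1.2, 0.028, 0, 0.045, 0, 0, 0.028, 0, 0.045, 0, 0, 0.028, 0, 0, 0, 0, 0.028]

```text
time: 2.3
eef_pos: [0.6312, -0.1788, 0.1065]
tool_rot: [0.0, 0.711, -0.704, -0.009]
contact_force: [-1.5, 0.4, -0.1]
opening: 0.324
```

```bash
cat > look.py <<'E'
import sys,cv2
from h import *
tag=sys.argv[1]
ims=[]
for n,(x0,y0) in(('side',(180,130)),('top',(205,120))):
    p=viewer.snapshot(n)[:,:,::-1]; cv2.imwrite(f'pics/{tag}_{n}.png',p)
    a=cv2.resize(p[y0:y0+140,x0:x0+140],None,fx=2.85,fy=2.85,interpolation=cv2.INTER_CUBIC); ims.append(a[:399,:399])
cv2.imwrite(f'pics/{tag}.png',np.hstack(ims))
E
python3 look.py a; python3 -c "
from h import *
rel([.632,-.180,.058],np.pi/2-.016)"
```

```text
t 2.4 tcp [ 0.6356 -0.1796  0.1123] F [ 0.1 -0.2  1.1] open 0.0281 q [ 0.25  0.66 -0.05  1.57  0.03  0.91 -1.4 ]
axes x [-1.     0.013  0.003] y [-0.003  0.008 -1.   ] z [-0.013 -1.    -0.008]
shift [0.0034 0.0543 0.0008]
turn -179.82
turn 0.18
```

View pics/a.png

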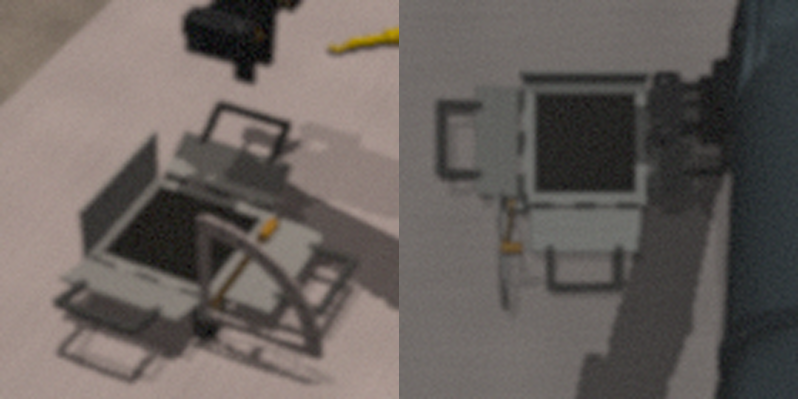

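```bash
python3 -c "
from h import *
for X in([.6356,-.1796,.1123],[.632,-.18,.077],[.632,-.18,.058]):print((proj('side',X)-[180,130])*2.85,(proj('top',X)-[205,120])*2.85)
rel([.632,-.180,.058],np.pi/2-.016)"
```

```text
[248.43581123  86.11474574] [329.08567324 126.70312831]
[251.46855644 113.98441404] [325.48001649 135.45071229]
[251.34963388 128.28145722] [323.3825801  138.29401124]
t 2.4 tcp [ 0.6356 -0.1796  0.1123] F [ 0.1 -0.2  1.1] open 0.0281 q [ 0.25  0.66 -0.05  1.57  0.03  0.91 -1.4 ]
axes x [-1.     0.013  0.003] y [-0.003  0.008 -1.   ] z [-0.013 -1.    -0.008]
shift [0.0034 0.0543 0.0008]
turn -179.82
turn 0.18
```

Request:
play_rows:
  motion: [0.0035, 0.02, 0.0008, 0, 0.028, 0, 0.018, 0, 0, 0.028, 0, 0.016, 0, 0, 0.028, 0, 0, 0, 0, 0.028]

```text
time: 2.8
eef_pos: [0.6383, -0.1822, 0.065]
tool_rot: [0.009, 0.709, -0.705, -0.001]
contact_force: [-0.1, 1.0, -0.5]
opening: 0.316
```

```bash
python3 look.py b; python3 -c "
from h import *
rel([.632,-.180,.058],np.pi/2-.016)"
```

```text
t 2.9 tcp [ 0.6398 -0.1826  0.067 ] F [-0.5 -0.3 -0.1] open 0.028 q [ 0.25  0.72 -0.05  1.6   0.04  0.81 -1.4 ]
axes x [-1.     0.014 -0.014] y [ 0.014  0.004 -1.   ] z [-0.014 -1.    -0.004]
shift [ 0.008   0.0089 -0.0024]
turn -179.88
turn 0.12
```

View pics/b.png

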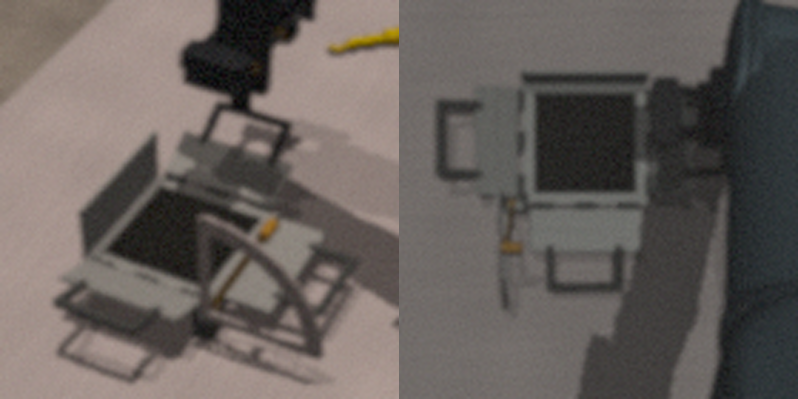

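```bash
cat > zoom.py <<'E'
import sys,cv2
# zoom.py src name x0 y0 w h f
s,n=sys.argv[1:3];x,y,w,h,f=map(int,sys.argv[3:])
cv2.imwrite(f'pics/{n}.png',cv2.convertScaleAbs(cv2.resize(cv2.imread(f'pics/{s}.png')[y:y+h,x:x+w],None,fx=f,fy=f,interpolation=cv2.INTER_CUBIC),alpha=1.6))
E
python3 zoom.py b_side bz 230 130 70 60 8; python3 -c "
from h import *
for X in([.6398,-.1826,.067],[.6398,-.1826+.014,.067],[.6398,-.1826+.031,.067],[.6398,-.1826-.014,.067],[.632,-.18,.077]):print(((proj('side',X)-[230,130])*8).round())"
```

```text
[290. 332.]
[274. 352.]
[255. 376.]
[306. 313.]
[306. 320.]
```

View pics/bz.png

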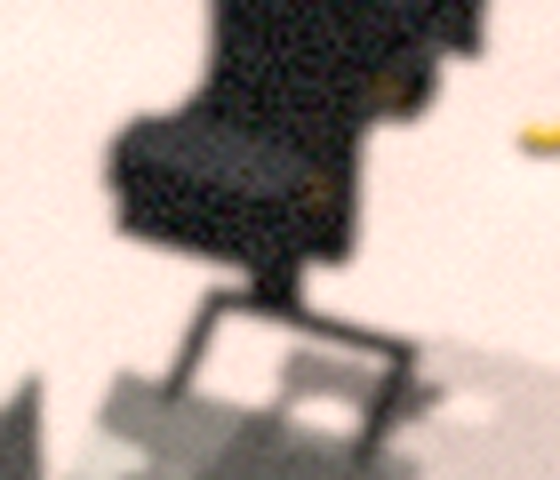

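```bash
python3 -c "
from h import *
c=np.array([.6398,-.1826,.067])
for dx in(-.0375,.0375):
  for dy in (-.0935,.0935):
    for dz in (.064,): print(dx,dy,dz,((proj('side',c+[dx,dy,dz])-[230,130])*8).round(),(proj('top',c+[dx,dy,dz])).round(1))
for dx in(-.009,.009):
  for dy in(.014,.031): print(dx,dy,((proj('side',c+[dx,dy,0])-[230,130])*8).round())
"; python3 zoom.py b_top bzt 255 130 90 75 8
```

```text
-0.0375 -0.0935 0.064 [482.  94.] [352.8 173.4]
-0.0375 0.0935 0.064 [274. 355.] [292.3 174.7]
0.0375 -0.0935 0.064 [306.  48.] [351.9 149.4]
0.0375 0.0935 0.064 [ 85. 300.] [291.6 150.7]
-0.009 0.014 [296. 358.]
-0.009 0.031 [277. 382.]
0.009 0.014 [253. 346.]
0.009 0.031 [234. 370.]
```

View pics/bzt.png

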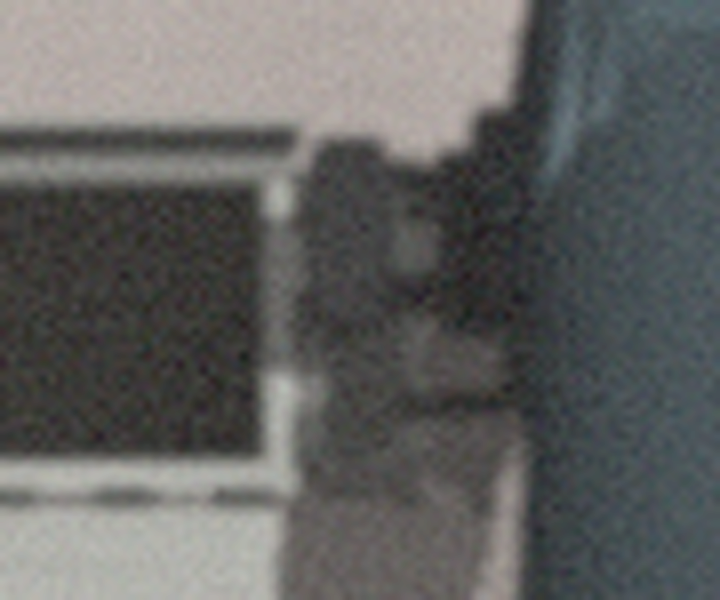

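Request:
play_rows:
  motion: [0.008, 0.012, -0.0024, 0, 0.028, 0.002, 0.012, 0, 0, 0.028, 0, 0, 0, 0, 0.028]

```text
time: 3.2
eef_pos: [0.6328, -0.1804, 0.045]
tool_rot: [0.012, 0.708, -0.706, 0.002]
contact_force: [-0.1, 0.6, -0.1]
opening: 0.32
```

```bash
python3 look.py c;python3 zoom.py c_side cz 230 130 70 60 8; python3 -c "
from h import *
rel([.632,-.180,.048],np.pi/2-.016)"
```

```text
t 3.3 tcp [ 0.634  -0.1806  0.0463] F [-0.3  0.6 -0.3] open 0.0282 q [ 0.25  0.74 -0.05  1.63  0.04  0.76 -1.4 ]
axes x [-1.     0.014 -0.021] y [ 0.021  0.002 -1.   ] z [-0.014 -1.    -0.003]
shift [ 0.002  -0.0018 -0.0006]
turn -179.87
turn 0.13
```

View pics/cz.png

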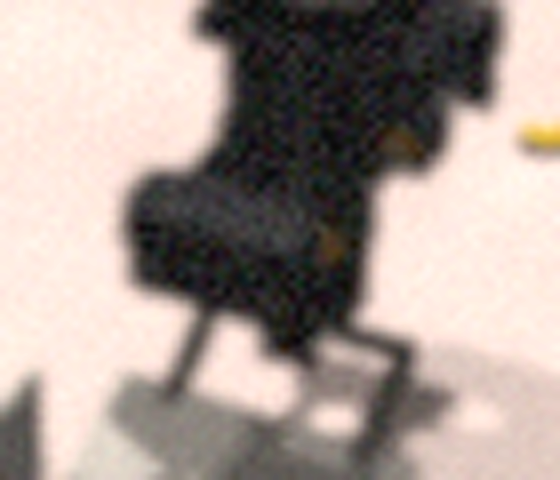

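Request:
play_rows:
  motion: [0.002, 0.012, 0, 0, 0.028, 0, 0.004, 0, 0, 0.028, 0, 0, 0, 0, 0.0, 0, 0, 0, 0, 0.0, 0, 0, 0, 0, 0.0, 0, 0, 0, 0, 0.0]
  force: 15

```text
time: 3.9
eef_pos: [0.6336, -0.1788, 0.0297]
tool_rot: [0.012, 0.709, -0.706, 0.003]
contact_force: [0.4, -1.4, 0.3]
opening: 0.092
```

```bash
python3 look.py d;python3 zoom.py d_side dz 230 130 70 60 8; python3 -c "
from h import *
rel([.632,-.180,.048],np.pi/2-.016)"
```

```text
t 4.0 tcp [ 0.6336 -0.1789  0.0297] F [-0.3  1.4 -0.8] open 0.0083 q [ 0.25  0.76 -0.05  1.64  0.04  0.73 -1.4 ]
axes x [-1.     0.013 -0.022] y [ 0.023  0.004 -1.   ] z [-0.013 -1.    -0.005]
shift [ 0.0012 -0.0183  0.0011]
turn -179.83
turn 0.17
```

View pics/dz.png

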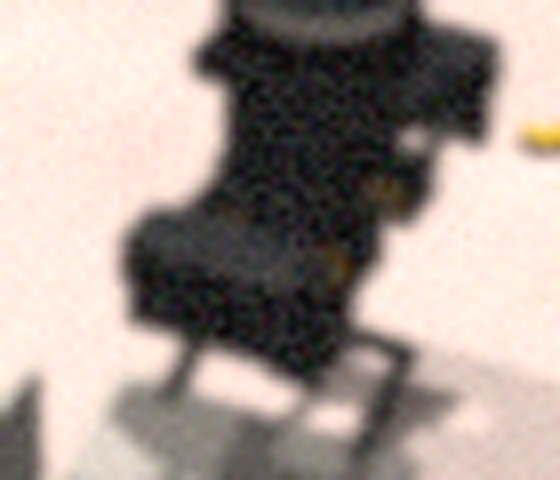

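Request:
play_rows:
  motion: [0, -0.009, -0.005, 0, 0, 0, -0.0085, -0.006, 0, 0, 0, -0.008, -0.007, 0, 0, 0, -0.007, -0.008, 0, 0, 0, -0.006, -0.0085, 0, 0, 0, 0, 0, 0, 0]

```text
time: 4.6
eef_pos: [0.6345, -0.1368, 0.0688]
tool_rot: [0.012, 0.71, -0.704, 0.005]
contact_force: [0.5, 1.6, -2.6]
opening: 0.088
```

```bash
python3 look.py e; python3 -c "
from h import *
rel([.632,-.0955,.0297+.095-.042],np.pi/2-.016)"
```

```text
t 4.7 tcp [ 0.6345 -0.1378  0.0683] F [ 2.5  4.1 -4.8] open 0.0074 q [ 0.19  0.69 -0.06  1.65  0.03  0.78 -1.46]
axes x [-1.     0.011 -0.025] y [ 0.025  0.009 -1.   ] z [-0.011 -1.    -0.01 ]
shift [ 0.0026 -0.014  -0.0424]
turn -179.7
turn 0.3
```

View pics/e.png

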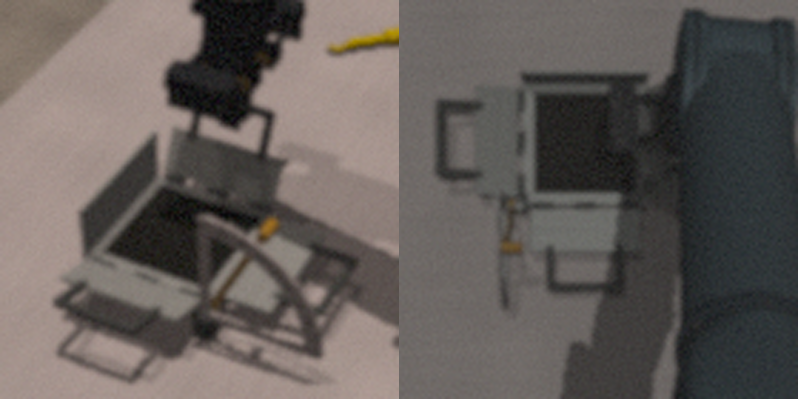

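Request:
play_rows:
  motion: [0, -0.0035, -0.01, 0, 0, 0, -0.003, -0.0102, 0, 0, 0, -0.002, -0.0103, 0, 0, 0, -0.001, -0.0104, 0, 0, 0, 0, -0.002, 0, 0, 0, 0, 0, 0, 0]

```text
time: 5.3
eef_pos: [0.6351, -0.1008, 0.0786]
tool_rot: [0.016, 0.707, -0.707, 0.004]
contact_force: [3.5, -3.3, -7.0]
opening: 0.091
```

```bash
python3 look.py f; python3 -c "
from h import *
rel([.632,-.0955,.0297+.095-.042],np.pi/2-.016)"
```

```text
t 5.4 tcp [ 0.6351 -0.1008  0.0786] F [ 2.7 -1.6 -5.4] open 0.0075 q [ 0.12  0.66 -0.05  1.67  0.04  0.78 -1.53]
axes x [-0.999  0.017 -0.027] y [ 0.027  0.001 -1.   ] z [-0.017 -1.    -0.001]
shift [ 0.0031 -0.0042 -0.0052]
turn 179.94
turn -0.06
```

View pics/f.png

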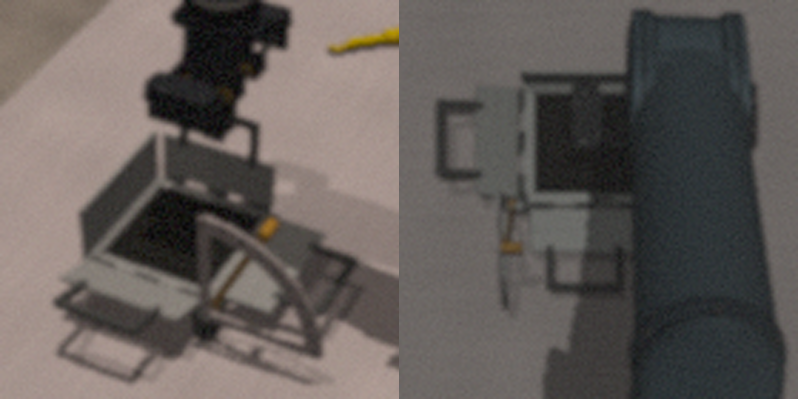

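Request:
play_rows:
  motion: [0, 0, -0.005, 0, 0, 0, 0, -0.005, 0, 0, 0, 0, -0.004, 0, 0, 0, 0, 0, 0, 0]

```text
time: 5.8
eef_pos: [0.6353, -0.0957, 0.0787]
tool_rot: [-0.018, -0.704, 0.71, -0.001]
contact_force: [2.9, 2.2, -5.8]
opening: 0.087
```

```bash
python3 -c "
from h import *
rel([.632,-.0955,.08],np.pi/2-.016)"
```

```text
t 5.8 tcp [ 0.6353 -0.0957  0.0787] F [ 2.9  2.2 -5.8] open 0.0077 q [ 0.11  0.66 -0.04  1.68  0.05  0.78 -1.56]
axes x [-0.999  0.024 -0.028] y [ 0.028 -0.009 -1.   ] z [-0.024 -1.     0.008]
shift [ 0.0032 -0.0014 -0.0001]
turn 179.54
turn -0.46
```

Request:
play_rows:
  motion: [0, 0, 0, 0, 0.03, 0, 0, 0, 0, 0.03, 0, 0, 0, 0, 0.03, 0, -0.03, 0, 0, 0.03, 0, -0.03, 0, 0, 0.03, 0, -0.03, 0, 0, 0.03, 0, 0, 0, 0, 0.03]

```text
time: 6.5
eef_pos: [0.6313, -0.0899, 0.1729]
tool_rot: [-0.016, -0.706, 0.708, -0.001]
contact_force: [0.8, -0.3, -0.1]
opening: 0.34
```

```bash
python3 look.py g; python3 -c "
from h import *
rel([.635,.142,.165],np.pi/2-.016)"
```

```text
t 6.6 tcp [ 0.6288 -0.0896  0.1689] F [-0.4  0.1 -0.3] open 0.0297 q [ 0.11  0.54 -0.05  1.63  0.03  0.95 -1.55]
axes x [-1.     0.02  -0.017] y [ 0.017 -0.002 -1.   ] z [-0.02  -1.     0.002]
shift [-0.0015  0.0034 -0.2317]
turn 179.75
turn -0.25
```

View pics/g.png

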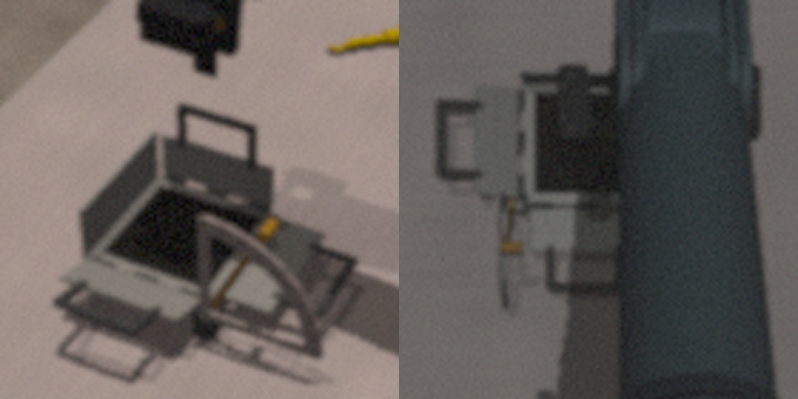

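Request:
play_rows:
  motion: [0, 0, -0.038, 0, 0.03, 0, 0, -0.038, 0, 0.03, 0, 0, -0.038, 0, 0.03, 0, 0, -0.038, 0, 0.03, 0, 0, -0.038, 0, 0.03, 0, 0, -0.036, 0, 0.03, 0, 0, 0, 0, 0.03, 0, 0, 0, 0, 0.03]

```text
time: 7.4
eef_pos: [0.6253, 0.1431, 0.1555]
tool_rot: [-0.007, -0.705, 0.709, 0.009]
contact_force: [0.3, -1.1, 0.4]
opening: 0.34
```

```bash
python3 look.py i; python3 -c "
from h import *
rel([.635,.143,.11],np.pi/2-.016)
q=[.634,-.0205,-.016]
for a in(1.4,1.5,1.57): print(a,[((proj('side',w(q,leaf('R',.095,s,a)))-[180,130])*2.85).round() for s in(.04,-.04)])
for a in(.2,.3,.4): print(a,[((proj('side',w(q,leaf('L',.095,s,a)))-[180,130])*2.85).round() for s in(.04,-.04)],[((proj('top',w(q,leaf('L',.095,s,a)))-[205,120])*2.85).round() for s in(.04,-.04)])
"
```

```text
t 7.5 tcp [0.6254 0.1427 0.1558] F [ 0.4 -0.5 -0.6] open 0.0296 q [-0.24  0.58 -0.08  1.6   0.06  0.97 -1.93]
axes x [-1.     0.023  0.003] y [-0.003 -0.005 -1.   ] z [-0.023 -1.     0.005]
shift [-0.0097  0.0458 -0.0007]
turn 179.57
turn -0.43
1.4 [array([188.,  97.]), array([258., 118.])]
1.5 [array([183., 101.]), array([254., 122.])]
1.57 [array([180., 104.]), array([251., 126.])]
0.2 [array([ 57., 309.]), array([133., 337.])] [array([ 39., 107.]), array([ 39., 175.])]
0.3 [array([ 58., 300.]), array([134., 328.])] [array([ 40., 105.]), array([ 40., 174.])]
0.4 [array([ 59., 291.]), array([135., 318.])] [array([ 42., 103.]), array([ 42., 173.])]
```

View pics/i.png

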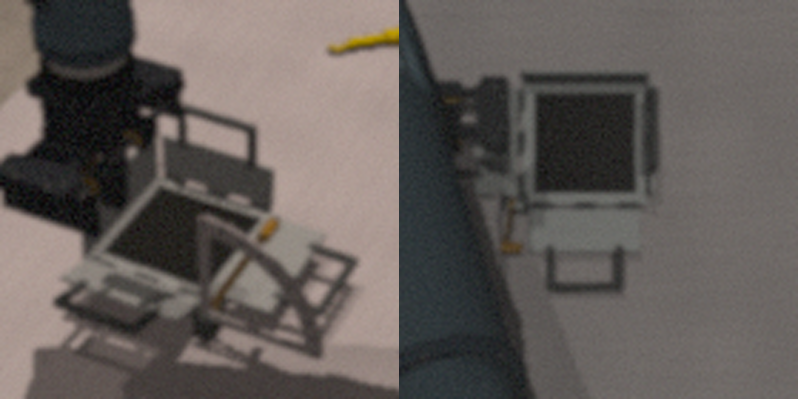

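Request:
play_rows:
  motion: [-0.0095, 0.025, -0.0015, 0, 0.026, 0, 0.025, 0, 0, 0.026, 0, 0.025, 0, 0, 0.026, 0, 0, 0, 0, 0.026]

```text
time: 7.9
eef_pos: [0.6364, 0.1361, 0.0787]
tool_rot: [-0.011, -0.704, 0.71, 0.012]
contact_force: [0.0, -0.2, -0.6]
opening: 0.29
```

```bash
python3 -c "
from h import *
rel([.635,.144,.022],np.pi/2-.016)
"
```

```text
t 7.9 tcp [0.6364 0.1361 0.0787] F [ 0.  -0.2 -0.6] open 0.0255 q [-0.24  0.69 -0.07  1.62  0.07  0.84 -1.94]
axes x [-0.999  0.032  0.001] y [-0.002 -0.008 -1.   ] z [-0.032 -0.999  0.008]
shift [ 0.0015  0.0566 -0.0083]
turn 179.08
turn -0.92
```

Request:
play_rows:
  motion: [0.0015, 0.005, -0.0083, -0.9, 0.026, 0, 0, 0, 0, 0.026]

```text
time: 8.1
eef_pos: [0.6358, 0.143, 0.0744]
tool_rot: [-0.006, -0.704, 0.71, 0.007]
contact_force: [-0.1, 0.0, 0.6]
opening: 0.292
```

```bash
python3 look.py j;python3 zoom.py j_side jz 170 190 70 70 8; python3 -c "
from h import *
rel([.635,.144,.022],np.pi/2-.016)
"
```

```text
t 8.2 tcp [0.6372 0.1417 0.0756] F [ 1.  -0.   0.1] open 0.026 q [-0.24  0.7  -0.07  1.62  0.07  0.83 -1.94]
axes x [-1.     0.02  -0.002] y [ 0.002 -0.009 -1.   ] z [-0.02  -1.     0.009]
shift [ 0.0024  0.0536 -0.0027]
turn 179.79
turn -0.21
```

View pics/j.png

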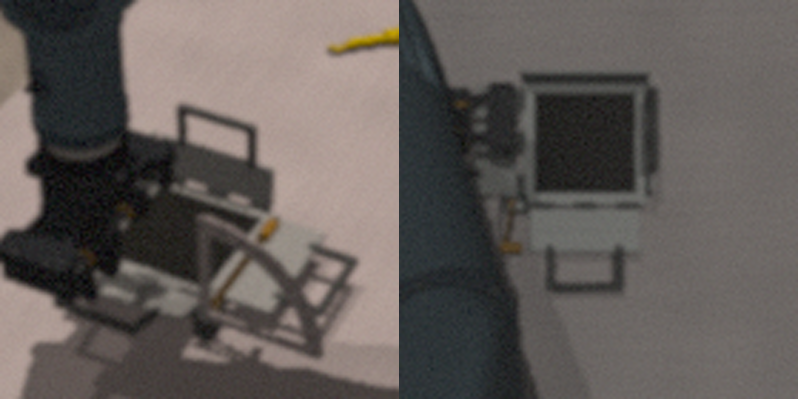

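Descending in small rows with y corrections.

Request:
play_rows:
  motion: [0.002, 0.014, -0.004, 0, 0.026, 0, 0.014, -0.001, 0, 0.026, 0, 0.012, -0.001, 0, 0.026, 0, 0, 0, 0, 0.026]

```text
time: 8.6
eef_pos: [0.6364, 0.1483, 0.0341]
tool_rot: [-0.009, -0.704, 0.71, 0.005]
contact_force: [-0.5, -0.4, -0.1]
opening: 0.293
```

```bash
python3 -c "
from h import *
rel([.635,.144,.022],np.pi/2-.016)
"
```

```text
t 8.6 tcp [0.6364 0.1483 0.0341] F [-0.5 -0.4 -0.1] open 0.0259 q [-0.26  0.75 -0.07  1.63  0.08  0.76 -1.95]
axes x [-1.     0.02  -0.005] y [ 0.005 -0.008 -1.   ] z [-0.02  -1.     0.008]
shift [0.0014 0.0121 0.0042]
turn 179.79
turn -0.21
```

Request:
play_rows:
  motion: [0.001, 0.011, 0.003, 0, 0.026, 0, 0, 0, 0, 0.026, 0, 0, 0, 0, 0, 0, 0, 0, 0, 0, 0, 0, 0, 0, 0, 0, 0, 0, 0, 0]
  force: 15

```text
time: 9.2
eef_pos: [0.6352, 0.145, 0.0216]
tool_rot: [-0.008, -0.704, 0.71, 0.005]
contact_force: [0.7, -0.4, -3.6]
opening: 0.106
```

```bash
python3 look.py k;python3 -c "
from h import *
rel([.635,.0545,.022],np.pi/2-.016)
"
```

```text
t 9.3 tcp [0.6352 0.145  0.0216] F [ 0.2  0.9 -2.7] open 0.0091 q [-0.25  0.77 -0.07  1.64  0.08  0.74 -1.95]
axes x [-1.     0.02  -0.004] y [ 0.004 -0.008 -1.   ] z [-0.02  -1.     0.008]
shift [-0.0016  0.0003  0.0905]
turn 179.79
turn -0.21
```

View pics/k.png

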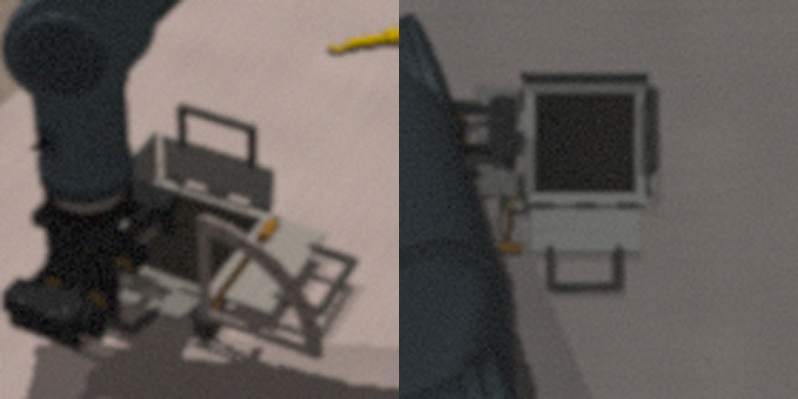

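Request:
play_rows:
  motion: [0, -0.0095, 0.004, 0, 0, 0, -0.0093, 0.005, 0, 0, 0, -0.0087, 0.006, 0, 0, 0, -0.008, 0.007, 0, 0, 0, -0.007, 0.008, 0, 0, 0, -0.006, 0.0085, 0, 0, 0, 0, 0, 0, 0]

```text
time: 10.0
eef_pos: [0.6342, 0.1054, 0.0762]
tool_rot: [-0.009, -0.705, 0.709, 0.005]
contact_force: [-1.8, -1.0, 0.8]
opening: 0.105
```

```bash
python3 -c "
from h import *
rel([.635,.0545,.022+.066],np.pi/2-.016)
"
```

```text
t 10.0 tcp [0.6342 0.1054 0.0762] F [-1.8 -1.   0.8] open 0.0093 q [-0.19  0.68 -0.08  1.65  0.07  0.81 -1.89]
axes x [-1.     0.019 -0.006] y [ 0.005 -0.005 -1.   ] z [-0.019 -1.     0.005]
shift [-0.0018 -0.0116  0.0509]
turn 179.8
turn -0.2
```

Request:
play_rows:
  motion: [0, -0.005, 0.0095, 0, 0, 0, -0.004, 0.01, 0, 0, 0, -0.003, 0.01, 0, 0, 0, -0.0018, 0.0103, 0, 0, 0, -0.0007, 0.0104, 0, 0, 0, 0, 0.004, 0, 0, 0, 0, 0, 0, 0]

```text
time: 10.7
eef_pos: [0.6331, 0.055, 0.0936]
tool_rot: [0.008, 0.709, -0.705, -0.003]
contact_force: [-0.0, 2.9, -0.3]
opening: 0.108
```

```bash
python3 -c "
from h import *
rel([.635,.0545,.022+.066],np.pi/2-.016)
"
```

```text
t 10.7 tcp [0.6331 0.055  0.0936] F [-0.   2.9 -0.3] open 0.0095 q [-0.1   0.64 -0.08  1.67  0.06  0.83 -1.79]
axes x [-1.     0.015 -0.007] y [ 0.007  0.006 -1.   ] z [-0.015 -1.    -0.006]
shift [-0.0019  0.0056  0.0005]
turn -179.94
turn 0.06
```

Push to the stop, then release and rise.

Request:
play_rows:
  motion: [0, 0, 0.005, 0, 0, 0, 0, 0.005, 0, 0, 0, 0, 0, 0, 0]

```text
time: 11.0
eef_pos: [0.6332, 0.0556, 0.0936]
tool_rot: [0.006, 0.714, -0.7, 0.0]
contact_force: [-0.7, -2.0, 2.1]
opening: 0.105
```

Request:
play_rows:
  motion: [0, 0, 0, 0, 0.03, 0, 0, 0, 0, 0.03, 0, 0, 0, 0, 0.03, 0, -0.03, 0, 0, 0.03, 0, -0.03, 0, 0, 0.03, 0, -0.03, 0, 0, 0.03, 0, -0.03, 0, 0, 0.03, 0, 0, 0, 0, 0.03]

```text
time: 11.8
eef_pos: [0.6311, 0.0395, 0.2149]
tool_rot: [0.008, 0.709, -0.705, -0.005]
contact_force: [0.4, -0.5, -0.2]
opening: 0.341
```

```bash
python3 look.py l;python3 -c "
from h import *
rel([.465,-.03,.20],0)
"
```

```text
t 11.9 tcp [0.6286 0.0394 0.2109] F [-0.5 -0.3 -0.2] open 0.0301 q [-0.07  0.5  -0.09  1.59  0.04  1.06 -1.76]
axes x [-1.     0.018  0.003] y [-0.003  0.006 -1.   ] z [-0.018 -1.    -0.006]
shift [0.1623 0.0109 0.0725]
turn -91.06
turn 88.94
```

View pics/l.png

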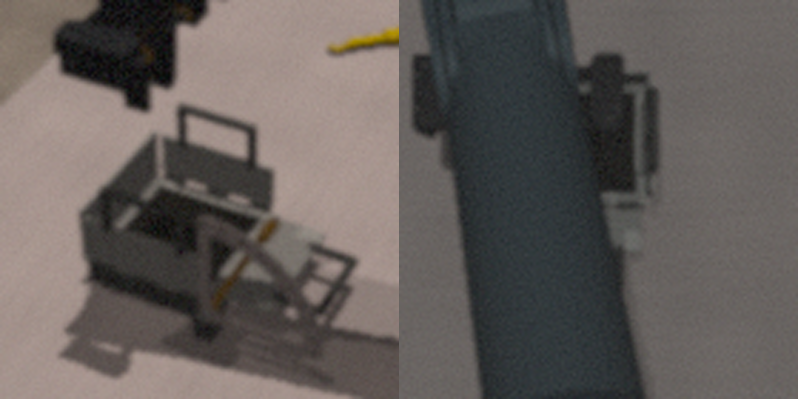

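Request:
play_rows:
  motion: [0, 0, 0, -8.3, 0.03, 0, 0, 0, -8.3, 0.03, 0, 0, 0, -8.3, 0.03, 0, 0, 0, -8.3, 0.03, 0, 0, 0, -8.3, 0.03, 0, 0, 0, -8.3, 0.03, 0, 0, 0, -8.3, 0.03, 0, 0, 0, -8.3, 0.03, 0, 0, 0, -8.3, 0.03, 0, 0, 0, -8.3, 0.03, 0, 0, 0, -7, 0.03, 0, 0, 0, 0, 0.03]

```text
time: 13.1
eef_pos: [0.6152, 0.0318, 0.1877]
tool_rot: [0.519, -0.5, 0.481, -0.499]
contact_force: [-0.1, -0.3, -0.3]
opening: 0.339
```

```bash
python3 -c "
from h import *
rel([.465,-.03,.20],-.016)
"
```

```text
t 13.1 tcp [0.6152 0.0318 0.1877] F [-0.1 -0.3 -0.3] open 0.0299 q [ 0.19  0.56 -0.44  1.59  0.26  1.08 -0.29]
axes x [ 0.037 -0.999  0.001] y [-0.039 -0.002 -0.999] z [ 0.999  0.037 -0.039]
shift [ 0.0562 -0.0063 -0.1527]
turn 3.02
turn -176.98
```

Request:
play_rows:
  motion: [0.03, -0.015, 0, 1.5, 0.03, 0.026, -0.005, -0.02, 1.5, 0.03, 0, 0, -0.044, 0, 0.03, 0, 0, -0.044, 0, 0.03, 0, 0, -0.042, 0, 0.03, 0, 0, 0, 0, 0.03, 0, 0, 0, 0, 0.03]

```text
time: 13.8
eef_pos: [0.4567, -0.0248, 0.2062]
tool_rot: [-0.502, 0.524, -0.498, 0.474]
contact_force: [0.8, 0.6, -0.0]
opening: 0.343
```

```bash
python3 look.py m; python3 -c "
from h import *
rel([.465,-.03,.08],-.016)
q=[.634,-.0205,-.016]
print(w(q,leaf('F',.095,0,0)))
"
```

```text
t 13.9 tcp [ 0.4574 -0.0244  0.2061] F [0.4 0.2 0.1] open 0.0301 q [ 0.36  0.28 -0.47  1.96  0.15  0.98 -0.23]
axes x [-0.044 -0.999  0.003] y [-0.053 -0.    -0.999] z [ 0.998 -0.044 -0.053]
shift [0.0049 0.1255 0.0145]
turn -1.63
turn 178.37
[ 0.46402176 -0.01778012  0.036     ]
```

View pics/m.png

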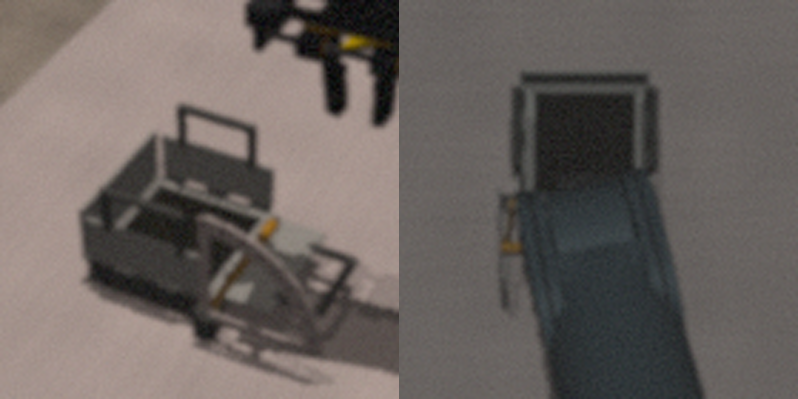

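```bash
python3 -c "
from h import *
c=np.array([.4570,-.0246,.2061])
for dz in(0,.019,.025):
  for dx in(.024,-.024): print(dz,dx,((proj('side',c+[dx,0,dz])-[180,130])*2.85).round())
"
```

```text
0 0.024 [331. 133.]
0 -0.024 [381. 147.]
0.019 0.024 [332. 116.]
0.019 -0.024 [383. 130.]
0.025 0.024 [333. 110.]
0.025 -0.024 [383. 124.]
```

Request:
play_rows:
  motion: [0.004, 0, 0.007, -1.6, 0, 0, 0, 0, 0, 0, 0, 0, 0, 0, 0, 0, 0, 0, 0, 0, 0, 0, 0, 0, 0]

```text
time: 14.4
eef_pos: [0.468, -0.0275, 0.2049]
tool_rot: [-0.508, 0.518, -0.491, 0.482]
contact_force: [0.2, 0.3, 0.5]
opening: 0.007
```

```bash
python3 look.py n;python3 zoom.py n_side nz 250 120 70 60 8; python3 -c "
from h import *
s=ctrl.sense();c=s['eef_pos'];R=Ro.from_quat(s['tool_rot']).as_matrix();print(c,s['opening'])
for b in(0,.019,.064): print(b,((proj('side',c-R[:,1]*b)-[250,120])*8).round())
"
```

```text
[ 0.46782644 -0.0275408   0.20497877] 0.0050073581627471135
0 [411. 462.]
0.019 [412. 413.]
0.064 [412. 293.]
```

View pics/nz.png

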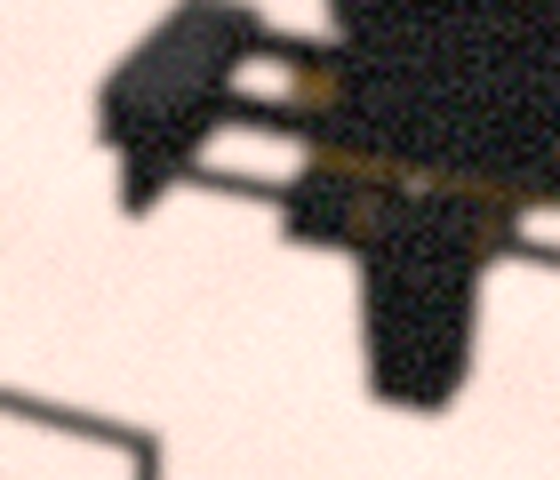

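Request:
play_rows:
  motion: [0, 0.045, 0, 0, 0.03, 0, 0.045, 0, 0, 0.03, 0, 0.04, 0, 0, 0.03, 0, 0, 0, 0, 0.03, 0, 0, 0, 0, 0.03]

```text
time: 15.0
eef_pos: [0.4646, -0.0272, 0.0743]
tool_rot: [-0.506, 0.517, -0.493, 0.484]
contact_force: [1.1, 0.7, 0.0]
opening: 0.335
```

```bash
python3 look.py o; python3 -c "
from h import *
rel([.464,-.025,-.002],-.016)
"
```

```text
t 15.1 tcp [ 0.4652 -0.0273  0.0751] F [ 0.1 -0.6  0.6] open 0.0299 q [ 0.3   0.5  -0.41  2.05  0.29  0.69 -0.32]
axes x [-0.021 -1.    -0.001] y [-0.043  0.002 -0.999] z [ 0.999 -0.021 -0.043]
shift [-0.0023  0.0771  0.0021]
turn -0.26
turn 179.74
```

View pics/o.png

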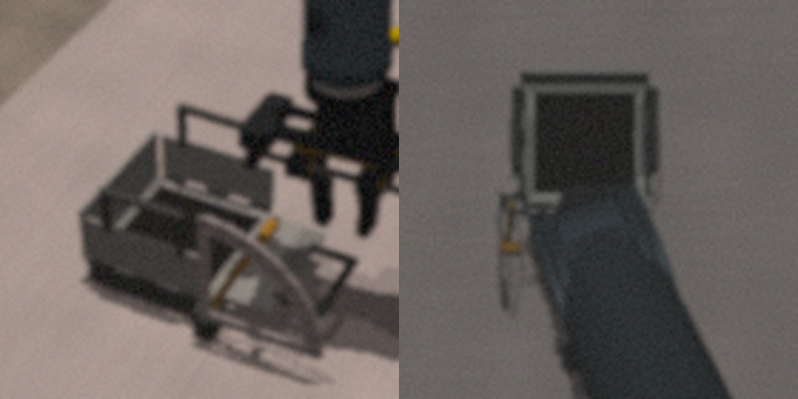

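Request:
play_rows:
  motion: [-0.001, 0.025, 0, 0, 0.03, 0, 0.025, 0, 0, 0.03, 0, 0, 0, 0, 0.03]

```text
time: 15.4
eef_pos: [0.4695, -0.0268, 0.0303]
tool_rot: [-0.502, 0.513, -0.498, 0.487]
contact_force: [-1.1, 0.3, 0.4]
opening: 0.343
```

```bash
python3 look.py p;python3 zoom.py p_side pz 250 160 70 60 8;  python3 -c "
from h import *
rel([.464,-.025,-.002],-.016)
"
```

```text
t 15.5 tcp [ 0.4712 -0.0267  0.0321] F [ 0.3 -0.7  0.1] open 0.0298 q [ 0.26  0.57 -0.36  2.07  0.35  0.58 -0.38]
axes x [-0.022 -1.     0.   ] y [-0.027  0.    -1.   ] z [ 0.999 -0.022 -0.027]
shift [-0.0016  0.0343 -0.0063]
turn -0.36
turn 179.64
```

View pics/pz.png

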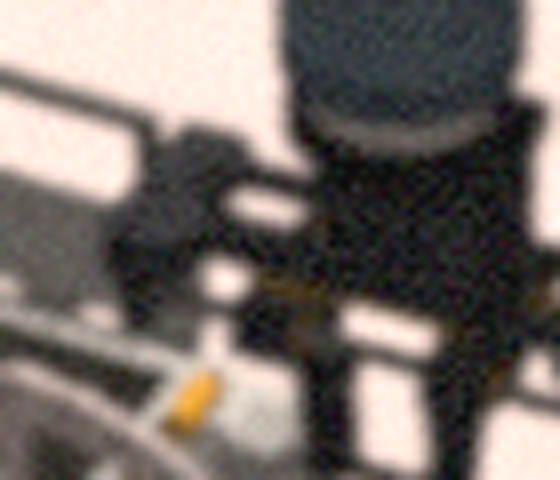

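Request:
play_rows:
  motion: [-0.001, 0.003, -0.0075, 0, 0.03, 0, 0, 0, 0, 0.03]

```text
time: 15.7
eef_pos: [0.4652, -0.0256, 0.032]
tool_rot: [-0.5, 0.511, -0.5, 0.488]
contact_force: [0.0, 0.4, -0.8]
opening: 0.338
```

```bash
python3 look.py r;python3 zoom.py r_side rz 250 180 70 60 8;  python3 -c "
from h import *
rel([.464,-.025,-.002],-.016)
"
```

```text
t 15.8 tcp [ 0.4664 -0.0257  0.032 ] F [ 0.6  0.3 -1. ] open 0.0303 q [ 0.25  0.57 -0.36  2.09  0.36  0.57 -0.39]
axes x [-0.023 -1.     0.   ] y [-0.021  0.    -1.   ] z [ 1.    -0.023 -0.021]
shift [-0.0007  0.0341 -0.0017]
turn -0.4
turn 179.6
```

View pics/rz.png

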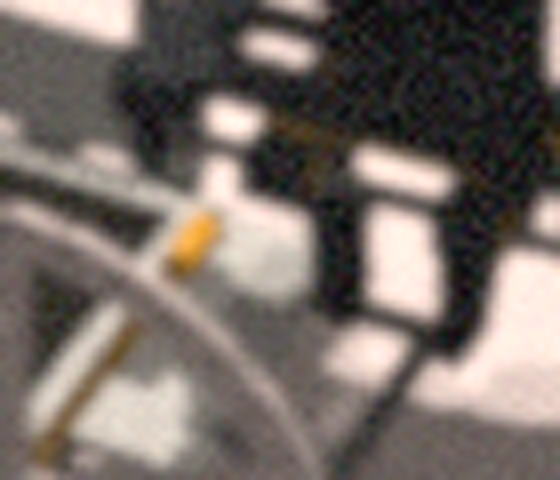

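Request:
play_rows:
  motion: [0, 0.016, -0.002, 0, 0.03, 0, 0.012, -0.001, 0, 0.03, 0, 0, 0, 0, 0.03]

```text
time: 16.1
eef_pos: [0.4645, -0.0259, 0.0047]
tool_rot: [-0.499, 0.51, -0.501, 0.49]
contact_force: [-0.9, -0.1, 1.3]
opening: 0.341
```

```bash
python3 look.py s;python3 zoom.py s_side sz 250 180 70 60 8;  python3 -c "
from h import *
rel([.464,-.025,-.002],-.016)
"
```

```text
t 16.2 tcp [ 0.4652 -0.0258  0.0056] F [ 0.  -0.1 -0.6] open 0.03 q [ 0.23  0.61 -0.33  2.1   0.39  0.5  -0.42]
axes x [-0.023 -1.     0.   ] y [-0.017 -0.    -1.   ] z [ 1.    -0.023 -0.017]
shift [-0.0008  0.0076 -0.0011]
turn -0.42
turn 179.58
```

View pics/sz.png

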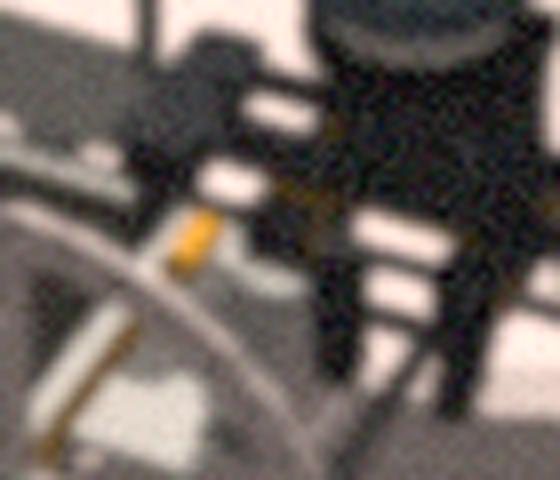

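Request:
play_rows:
  motion: [0, 0.007, -0.001, 0, 0.03, 0, 0, 0, 0, 0, 0, 0, 0, 0, 0, 0, 0, 0, 0, 0, 0, 0, 0, 0, 0]
  force: 20

```text
time: 16.7
eef_pos: [0.4656, -0.0258, -0.0009]
tool_rot: [-0.498, 0.509, -0.502, 0.491]
contact_force: [-1.2, -0.5, -1.7]
opening: 0.106
```

```bash
python3 -c "
from h import *
rel([.464,-.025,-.002],-.016)
"
```

```text
t 16.7 tcp [ 0.4656 -0.0258 -0.0009] F [-1.2 -0.5 -1.7] open 0.0093 q [ 0.22  0.63 -0.32  2.1   0.4   0.49 -0.43]
axes x [-0.024 -1.     0.   ] y [-0.014  0.    -1.   ] z [ 1.    -0.024 -0.014]
shift [-0.0007  0.0011 -0.0016]
turn -0.44
turn 179.56
```

Request:
play_rows:
  motion: [0, -0.0114, 0.0007, 0, 0, 0, -0.0112, 0.002, 0, 0, 0, -0.0109, 0.0034, 0, 0, 0, -0.0104, 0.0047, 0, 0, 0, -0.0098, 0.0059, 0, 0, 0, 0, 0, 0, 0]

```text
time: 17.3
eef_pos: [0.4843, -0.0262, 0.0584]
tool_rot: [-0.497, 0.509, -0.503, 0.491]
contact_force: [3.0, -0.1, -5.7]
opening: 0.104
```

```bash
cat > ft.py <<'E'
from h import *
s=ctrl.sense();p=s['eef_pos']
h=np.array([.5606,-.0009]);d=np.array([h[0]-p[0],p[2]-h[1]])
print('angle est',np.arctan2(d[1],d[0]).round(3),'r',np.hypot(*d).round(4))
import sys
a=float(sys.argv[1]);rel([h[0]-.095*np.cos(a),-.026,h[1]+.095*np.sin(a)],-.016)
E
python3 ft.py 1.12
```

```text
angle est 0.66 r 0.0966
t 17.3 tcp [ 0.4843 -0.0262  0.0584] F [ 3.  -0.1 -5.7] open 0.0091 q [ 0.27  0.54 -0.39  2.04  0.33  0.64 -0.36]
axes x [-0.024 -1.    -0.   ] y [-0.013  0.    -1.   ] z [ 1.    -0.024 -0.013]
shift [-0.0011 -0.0267  0.0346]
turn -0.44
turn 179.56
```

Request:
play_rows:
  motion: [0, -0.0085, 0.0082, 0, 0, 0, -0.0075, 0.0085, 0, 0, 0, -0.006, 0.0088, 0, 0, 0, -0.004, 0.008, 0, 0, 0, 0, 0, 0, 0, 0, 0, 0, 0, 0]

```text
time: 17.9
eef_pos: [0.5129, -0.027, 0.0859]
tool_rot: [-0.502, 0.512, -0.499, 0.487]
contact_force: [-1.4, -1.0, -3.4]
opening: 0.105
```

```bash
python3 look.py u;python3 ft.py 1.12; python3 zoom.py u_side uz 220 170 100 75 8; python3 zoom.py u_top uzt 230 130 80 75 8
```

```text
angle est 1.066 r 0.099
t 18.0 tcp [ 0.5127 -0.027   0.0858] F [-1.2 -0.  -2.8] open 0.0091 q [ 0.28  0.54 -0.4   1.94  0.3   0.75 -0.32]
axes x [-0.023 -1.     0.002] y [-0.028 -0.001 -1.   ] z [ 0.999 -0.023 -0.028]
shift [-0.0012  0.001   0.0065]
turn -0.41
turn 179.59
```

View pics/uz.png

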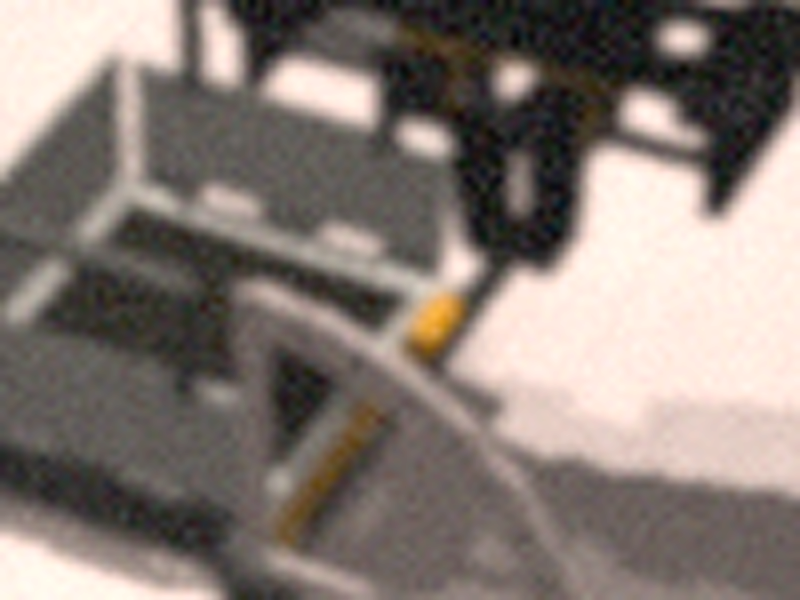

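View pics/uzt.png

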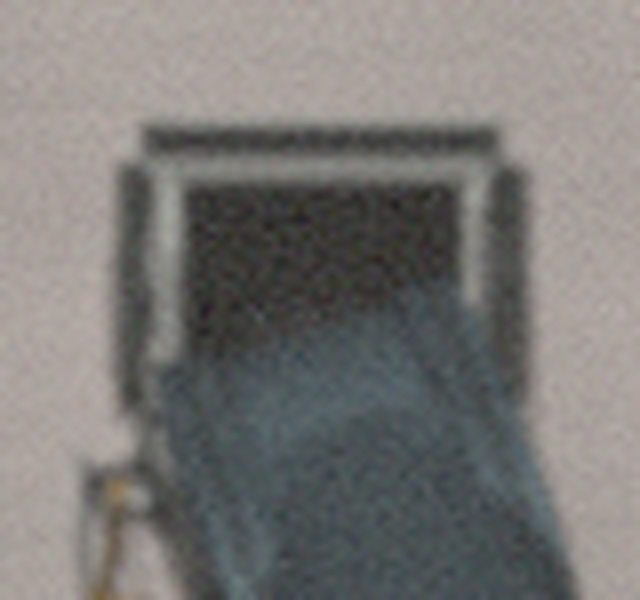

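```bash
python3 zoom.py u_side uz2 262 194 34 34 18; cat > pred.py <<'E'
from h import *
q=[.634,-.0205,-.016]
Z=lambda X,o,f:((proj('side',w(q,X))-o+.5)*f-.5).round()
o=[262,194]
for a in(.95,1.05,1.1,1.15,1.25): print(a,'bar',Z(leaf('F',.095,-.01,a),o,18),Z(leaf('F',.095,.04,a),o,18),'tip',Z(leaf('F',.128,.070,a),o,18),Z(leaf('F',.128,.081,a),o,18),Z(leaf('F',.128,.092,a),o,18))
E
python3 pred.py
```

```text
0.95 bar [468. 139.] [327. 335.] tip [364. 356.] [331. 403.] [298. 450.]
1.05 bar [421.  97.] [278. 292.] tip [296. 297.] [263. 343.] [229. 390.]
1.1 bar [396.  78.] [252. 272.] tip [260. 269.] [227. 315.] [193. 361.]
1.15 bar [370.  59.] [226. 253.] tip [224. 242.] [190. 288.] [156. 334.]
1.25 bar [317.  25.] [172. 218.] tip [148. 193.] [114. 238.] [ 79. 284.]
```

View pics/uz2.png

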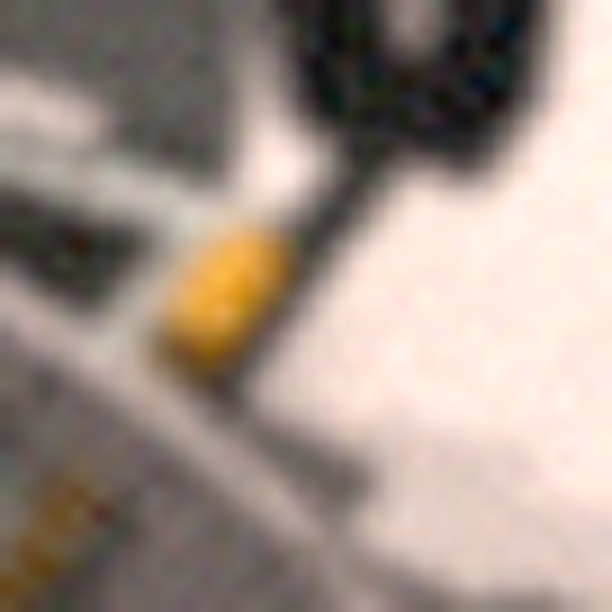

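Request:
play_rows:
  motion: [0, -0.0015, 0.003, 0, 0, 0, -0.001, 0.003, 0, 0, 0, 0, 0, 0, 0, 0, 0, 0, 0, 0]

```text
time: 18.4
eef_pos: [0.5171, -0.0272, 0.0883]
tool_rot: [-0.503, 0.513, -0.498, 0.485]
contact_force: [-2.2, 0.2, 0.4]
opening: 0.105
```

```bash
python3 look.py v;python3 ft.py 1.12; python3 zoom.py v_side vz2 262 194 34 34 18
```

```text
angle est 1.117 r 0.0992
t 18.5 tcp [ 0.5171 -0.0272  0.0883] F [-1.2  0.3  0.1] open 0.0093 q [ 0.28  0.54 -0.4   1.93  0.29  0.77 -0.32]
axes x [-0.023 -1.     0.003] y [-0.033 -0.002 -0.999] z [ 0.999 -0.023 -0.033]
shift [-0.0013  0.0036  0.0022]
turn -0.41
turn 179.59
```

View pics/vz2.png

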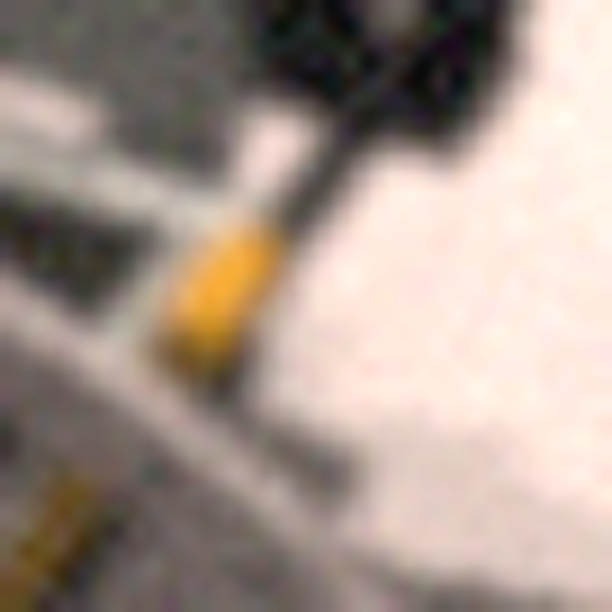

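Request:
play_rows:
  motion: [0, -0.0005, 0.0015, 0, 0, 0, 0, 0, 0, 0, 0, 0, 0, 0, 0, 0, 0, 0, 0, 0, 0, 0, 0, 0, 0]

```text
time: 19.0
eef_pos: [0.5182, -0.0272, 0.0889]
tool_rot: [-0.503, 0.514, -0.498, 0.485]
contact_force: [-2.1, 0.1, 1.4]
opening: 0.101
```

```bash
python3 look.py x;python3 ft.py 1.12; python3 ft.py 1.12|head -2; python3 zoom.py x_side xz2 262 194 34 34 18
python3 - <<'E'
import cv2,numpy as np
a=cv2.imread('pics/x_side.png');b=cv2.imread('pics/side0.png')
t=cv2.imread('pics/x_top.png');cv2.imwrite('pics/xfull.png',np.hstack([cv2.resize(a,(400,300)),cv2.resize(t,(400,300))]))
E
```

```text
angle est 1.13 r 0.0993
t 19.1 tcp [ 0.5182 -0.0272  0.0889] F [-2.7 -0.3  1.4] open 0.0088 q [ 0.28  0.54 -0.4   1.92  0.29  0.77 -0.32]
axes x [-0.023 -1.     0.003] y [-0.034 -0.002 -0.999] z [ 0.999 -0.023 -0.034]
shift [-0.0012  0.0042  0.0011]
turn -0.4
turn 179.6
angle est 1.13 r 0.0993
t 19.1 tcp [ 0.5182 -0.0272  0.0889] F [-2.7 -0.3  1.4] open 0.0088 q [ 0.28  0.54 -0.4   1.92  0.29  0.77 -0.32]
```

View pics/xz2.png

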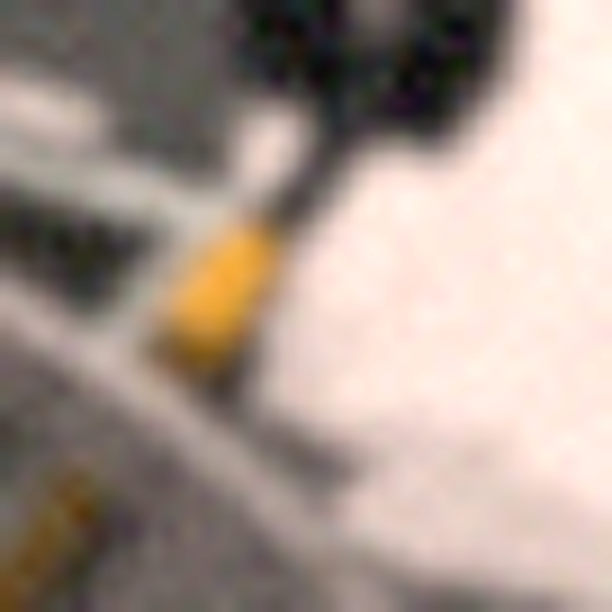

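View pics/xfull.png

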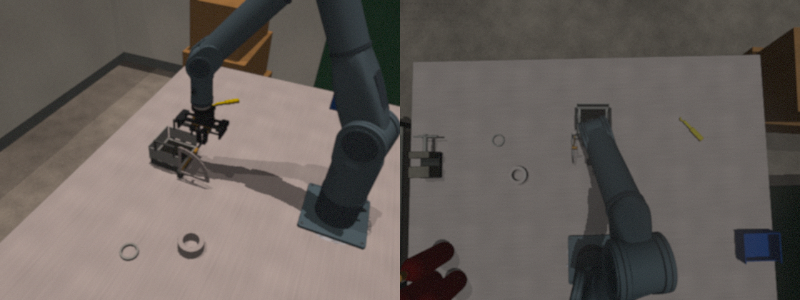

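```bash
python3 -c "
from h import *
ctrl.sign_off()
s=ctrl.sense();print(s['time'],s['eef_pos'],s['opening'])"
```

```text
the job is handed in; nothing more can be done
the job is handed in; nothing more can be done
```

I raised both side leaves to their upright stops, then swung the front flap up to the pointer's slope. I handed the job in at about 19 s with the gripper still closed on the flap's cross bar at a 20 N grip. No verdict was reported.

**Last checks before handing in:**
- **Flap and pointer:** in the side view the flap and the pointer both measure about 1.11 rad. The arm's own readings give 1.10–1.13 rad for the flap, and the first fit and triangulation gave 1.115–1.136 rad for the pointer. The difference is about 0.03 rad at most, against the 0.08 rad limit.
- **Grip:** the fingers stopped at about 9 mm on the 10 mm bar, and the arm pose stayed steady between the last readings.
- **Side leaves:** each leaf stopped moving when pushed against its end. The top view shows the two standing symmetrically upright.
- **Pointer and loose parts:** the pointer pin did not move visibly in the close-up views. By eye, the ring, collar and seal puller look where they started; I did not measure them again.

**One disagreement:** the reported tool height was about 22 mm lower than where the cameras showed the fingertips. I trusted the cameras for grasp height, and all three grasps held.

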